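Latch the storage tub shut

TASK

Shut the storage tub: lower its lid onto the seal, then, with the latch lever still raised, swing the wire loop of the latch over the lip of the keeper on the lid's front edge. Then press the lever down until it lies fully home against the front of the tub, so that the loop pulls the lid tight, and leave the things standing beside the tub where they are.

Things in the scene. Friction and masses are not known exactly. Their poses are not given: they have to be found in the camera images.
- tub: White plastic storage tub, 150 deep (x) x 180 wide (y) x 140 mm high, immovable. Origin at the centre of its underside, z up. Its front (outer face 75 mm from the origin along -x) carries a steel toggle latch in its middle (y = 0). Below, 'outward' is along the tub's -x, 'inward' along +x.
- lid (a joint): Hinge of the grey lid (13 mm thick) on the tub's rear rim, 150 mm behind the front face. 0 = pulled tight; grows as it opens. Starts ajar (0.3 to 0.6) and stays where left; 3 to 8 N at lid_press moves it. Let down unlatched it rests on a springy seal at about 0.025 rad (keeper some 4 mm up) and springs back if pressed further; pulling it tight takes about 12 N at the front edge.
- lid_press (a point): Point on the lid's top, on the centre line, 45 mm behind its front edge: a good place to push the lid down. Its x axis points along the lid to the rear, z is the lid's upper face normal.
- keeper (a point): Keeper: steel trough, 30 mm wide, open upward, on the lid's front edge. The point is the seat of the loop's bar, 2 mm above the trough's floor. Front lip: 3.5 to 6.5 mm outward of it, top 3 mm above it. Upright back plate: 3.5 mm inward of it, top 24 mm above it; it stops the loop from going too far. Axes: x inward, z up, turning with the lid.
- lever_pivot (a point): Pivot pin of the lever, fixed on the tub: 10 mm outward of the front face, 28 mm below the rim, on the centre line. Axes as the tub's.
- lever (a joint): Steel lever, 26 mm wide, 3 mm thick, 48 mm long. 0 = home, hanging down from its pivot; pi/2 = level, pointing outward; starts raised (2.25 to 2.45, limit 2.5), pointing outward and up; stays where left (0.7 N at the tip moves it, 3 to 6 N with the loop hooked). A point s from the pivot lies s*sin(q) outward, -s*cos(q) up. Below 0.35 the loop's pull helps it home.
- lever_tip (a point): Free end of the lever, 46 mm from the pivot, on its pressing face (upper and inward side while raised, outer side when home); the last 13 mm flare slightly to that side.
- loop (a joint): Wire loop's angle relative to the lever. It swings freely on a pin on the lever, 14 mm from the pivot (13 mm along the lever; 5 mm to its inward side when home). It leans inward from upright by (lever + loop). Starts at its stop, -2.85, flopped outward above the lever, leaning out 0.4 to 0.6 rad; pushed inward past upright it falls against the keeper's back plate.
- loop_bar (a point): Middle of the loop's crossbar (4 mm wire; loop 39 mm wide; bar 43 mm from its pin). A thumb tab, 16 mm wide, 18 mm long, stands beyond the bar, bent 0.25 rad outward; push bar or tab inward. With the lever raised the bar passes above the keeper's lip; pressing the lever draws it down into the trough.
- salt_shaker: Bystander beside the tub: the salt shaker: glass and grey cap, 44 mm across, 90 mm tall; origin at the centre of its underside.
- mug: Bystander beside the tub: the small terracotta mug, 64 x 88 x 49 mm; origin at the centre of its underside.
- pepper_mill: Bystander beside the tub: the dark wooden pepper mill, 58 mm across, 150 mm tall; origin at the centre of its underside.
- egg_cup: Bystander beside the tub: the pale stoneware egg cup, 47 mm across, 48 mm tall; origin at the centre of its underside.

How it is judged (in metres and radians):
On the way, in this order (a step that is already met when the one before it is completed fails the run):
1. the lid is lowered onto its seal (value of joint lid below 0.045 rad), for 0.2 s.
2. the loop is swung over the keeper's lip with the lever still raised and the lid down (x of loop_bar in the frame of keeper between -0.004 and 0.006 m and value of joint lever above 1.2 rad and value of joint lid below 0.045 rad), for 0.2 s.
At the end, for the whole second after the job is handed in: The loop's bar lies in the keeper's trough (within about 4 mm of its seat), the lever is home (under 0.12 rad) and at rest, and the lid is pulled tight (under 0.013 rad) (x of loop_bar in the frame of keeper between -0.004 and 0.006 m and z of loop_bar in the frame of keeper between -0.004 and 0.003 m and value of joint lever below 0.12 rad and value of joint lid below 0.013 rad and velocity of joint lever between -0.1 and 0.1 rad/s); the robot touches nothing.
It fails at once if a bystander is pushed more than 25 mm or tipped over (distance of any of salt_shaker, mug, pepper_mill, egg_cup from where it was at the start of the episode above 0.025 m or angle between any of salt_shaker, mug, pepper_mill, egg_cup's own z axis and vertical above 0.5 rad).
It also fails if it takes over 46 s, if anything falls off the work surface, if the arm or the gripper's body presses on something with over 40 N, if the wrist force passes 120 N, or if a joint passes its speed limit or range.

ROBOT

A 6-joint arm with a two-finger parallel gripper is mounted at the origin on a cart in front of the work surface, level with it; the furniture and walls round the work are solid. World frame = base frame: x ahead of the robot, y to its left, z up, the work surface at z = 0. Lengths are in m, angles in degrees, forces in N, time in s.
With the tool pointing down it reaches from about 0.4 to 0.925 m from the base axis. Payload 3.4 kg.
Tool frame: the origin (TCP) lies midway between the tips of the shut fingers; the grasp point (between the pads) lies 19 mm behind it; z points along the fingers, y is the direction in which the jaws open and shut (so a half turn about z gives the same grasp; the last joint's range is limited). The gripper opens to 85 mm and grips with 20 to 120 N. Pads are 22 mm wide; open, the fingers measure 114 mm over their backs; the gripper's body (76 mm by 85 mm) begins 54 mm behind the grasp point. The pads swing forward as they close: fully open they stand 13 mm farther back than shut.
Start: joints at [-71.534, 17.578, 86.31, -0, 76.112, -4.211], TCP at [0.222, -0.531, 0.231] pointing down, gripper open.
Joint ranges: [-179.03, 179.03], [-60, 130.46], [8.19, 133.38], [-81.62, 261.62], [5.75, 156.47], [-153.77, 153.77]. Speed limits (degrees/s): [147.25, 147.25, 180, 180, 180, 180].

INTERFACE

Orientations are given as a 3x3 rotation matrix whose columns are the frame's x, y, z axes.
In Python, from workcell import telemetry, read_camera, camera_info, ticket gives the robot as it stands.
- The arm moves only by the tool play_rows, never from a script. Its argument "increments" is one flat list of numbers, 7 for each row, row after row: the shift along the tool's x, y, z in cm, then the turn, a rotation vector about the tool's x, y, z in degrees, then the opening, from 0 (shut) to 1 (fully open). A call has 1 to 5 rows; each row is the pose to reach, as a shift and turn from the pose commanded when the call began, along the tool's axes at that moment; what a row does not reach only later rows make up. A row lasts 1/10 s, in which the tool goes at most 50 mm and 8.59 degrees, less where a joint would pass 70% of its speed; a pose out of reach is approached as far as the arm can. A call with a gripper value outside its range is refused whole. The fingers move at their own pace and stop on an object; "newtons" is the grip in N (left out, the last holds). Time passes only in rows, so rows that repeat a pose let the fingers close. It gives the time, the measured TCP pose, the force and the opening at its end, in the units of the state.
- telemetry.sense(): the state, without advancing time (a new reading comes with each control period).
- read_camera(name): name is "scene" or "top"; returns (picture, depth): 400x640x3 uint8, red, green, blue; 400x640 float32, m along the optical axis (not along the pixel's ray), 0 where there is no reading.
- camera_info(name): a dict with "vfov" (degrees; the focal length in pixels is half the picture's height over the tangent of half this angle, whatever the lens; pixels are square), "cx", "cy" (the principal point, pixels), "dist_coeffs" ([k1, k2, p1, p2, k3] as OpenCV has them; the pictures are not rectified), "R" (3x3) and "t" (3): a world point X has camera coordinates R X + t. Camera axes: x right, y down, z forward; pixel columns grow to the right and rows downward; lengths in m; the calibration is good to about 2 mm. A picture is of the moment at which its call begins. camera_info takes no time and is no camera call.
- ticket.hand_in(): hands the job in, once; it reports no verdict.
The state is a dict: "clock": time; "q": joint angles; "joint_velocities": joint speeds; "tau": joint torques, N m; "ee_pos": TCP position; "ee_rot": TCP orientation; "ft_force": force on the tool from outside, world axes, zero at the start; "wrist_torque": the same for the moment, N m; "width": finger opening in m.
Only numpy, scipy, OpenCV 4.12 (cv2) and the standard library are available. Lean on these libraries where they do the work, as an engineer would, in place of code of your own. Each camera call takes 0.05 s, during which the arm holds its last target.

## Working session

There is one attempt and no reset: what is moved stays moved. The work goes in short steps, Python scripts to look and compute and a tool call to move; the robot and the scene stay as the last step left them, time stands still between calls to the robot, and variables do not carry over. Pictures are saved under pics/ and viewed, and the job is handed in when it is done.

Besides the shell and the picture viewer there is one more tool, called after "Call:" as name(argument=value, ...) on one line, values as JSON. play_rows: Moves the arm, as the interface text tells. Its arguments: {"type":"object","properties":{"increments":{"type":"array"},"newtons":{"type":"number"}},"required":["increments"]}

```bash
ls; mkdir -p pics; cat > h.py <<'E'
import numpy as np, cv2
from workcell import telemetry, read_camera, camera_info, ticket
def K(n):
    c=camera_info(n); f=200/np.tan(np.radians(c["vfov"])/2)
    return np.array([[f,0,c["cx"]],[0,f,c["cy"]],[0,0,1.]]),np.array(c["dist_coeffs"],float),np.array(c["R"],float),np.array(c["t"],float)
def ray(n,uv):
    k,d,R,t=K(n); p=cv2.undistortPoints(np.array(uv,float).reshape(-1,1,2),k,d).reshape(-1,2)
    v=np.c_[p,np.ones(len(p))]@R; return -R.T@t, v   # v scaled so depth=1
def pts(n,uv,dep):
    o,v=ray(n,uv); return o+v*np.array(dep).reshape(-1,1)
def proj(n,X):
    k,d,R,t=K(n); return cv2.projectPoints(np.array(X,float).reshape(-1,3),cv2.Rodrigues(R)[0],t,k,d)[0].reshape(-1,2)
def snap(n,tag):
    im,de=read_camera(n); cv2.imwrite(f"pics/{tag}.png",im[:,:,::-1]); np.savez(f"pics/{tag}.npz",im=im,de=de); return im,de
E
python3 - <<'E'
from h import *
for n in("scene","top"):
    snap(n,n+"0"); c=camera_info(n); R=np.array(c["R"]);print(n,c["vfov"],c["dist_coeffs"],-R.T@np.array(c["t"]),R[2])
print(telemetry.sense())
E
```

```text
pics
scene 47.602497457231294 [-0.09399278  0.          0.          0.          0.        ] [0.28894046 0.70968067 0.50871431] [ 0.4134044  -0.78546378 -0.46059032]
top 46.27042925151609 [-0.12782763  0.          0.          0.          0.        ] [0.47486095 0.05144421 0.97340743] [ 0.16011497 -0.03196094 -0.98658081]
{'clock': 0.1, 'q': array([-7.15345121e+01,  1.76187890e+01,  8.63752186e+01, -6.11283580e-04,
        7.61120798e+01, -4.21033135e+00]), 'joint_velocities': array([-0.04198518, -0.08270311, -0.09065245,  0.04284524, -0.04192961,
        0.02735646]), 'tau': array([ 5.45270304e-04, -4.58525884e+01, -2.52607530e+01, -1.22186539e-04,
        5.58260377e-03,  6.95454958e-06]), 'ee_pos': array([ 0.22145674, -0.52996876,  0.23047283]), 'ee_rot': array([[ 9.22699919e-01,  3.85518487e-01, -5.96278915e-04],
       [ 3.85518928e-01, -9.22698262e-01,  1.75296409e-03],
       [ 1.25614545e-04, -1.84733663e-03, -9.99998286e-01]]), 'ft_force': array([ 0.11309027,  0.00621522, -0.2103476 ]), 'wrist_torque': array([ 0.03844055, -0.02051761, -0.00736564]), 'width': 0.08548740211642074}
```

View pics/scene0.png

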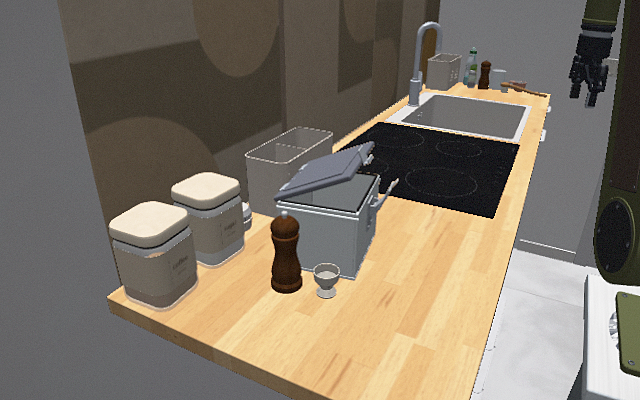

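View pics/top0.png

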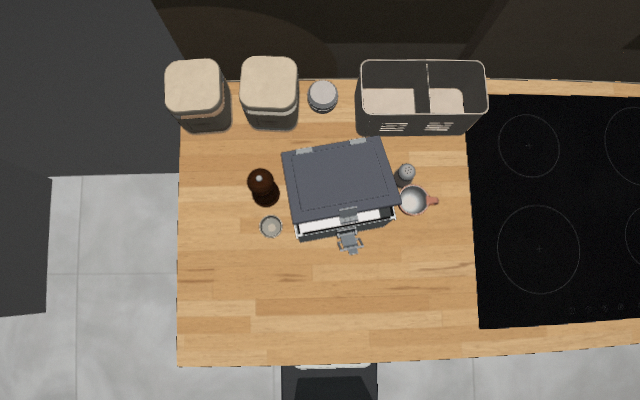

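The top view shows the tub at about (342,190) with its front facing the robot and its latch at (349,240). The mill is at (262,187), the egg cup at (270,226), the shaker at (405,173) and the mug at (413,200). Next I'll zoom in and get 3D points.

```bash
python3 - <<'E'
from h import *
t=np.load("pics/top0.npz"); s=np.load("pics/scene0.npz")
c=cv2.resize(t["im"][130:260,240:440],None,fx=4,fy=4,interpolation=cv2.INTER_CUBIC); cv2.imwrite("pics/topz.png",c[:,:,::-1])
c=cv2.resize(s["im"][130:310,250:420],None,fx=4,fy=3.3,interpolation=cv2.INTER_CUBIC)
c=cv2.resize(s["im"][130:280,260:410],None,fx=4,fy=4,interpolation=cv2.INTER_CUBIC); cv2.imwrite("pics/scz.png",c[:,:,::-1])
E
```

```text
(no output)
```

View pics/topz.png

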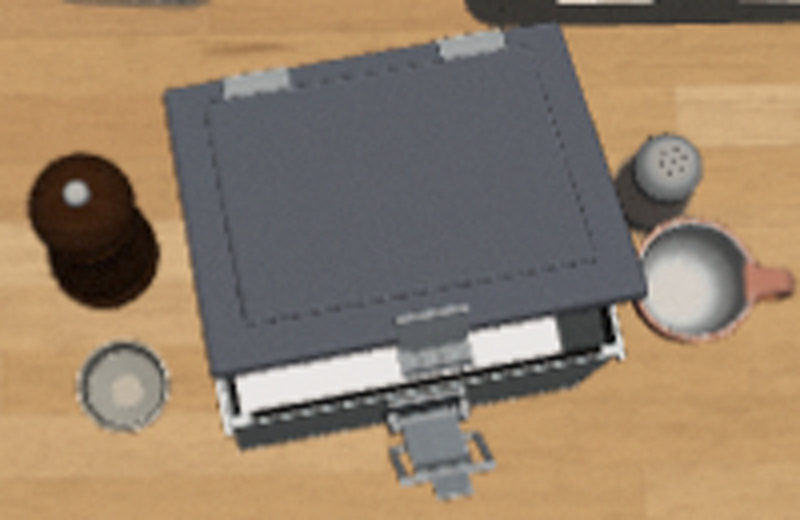

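View pics/scz.png

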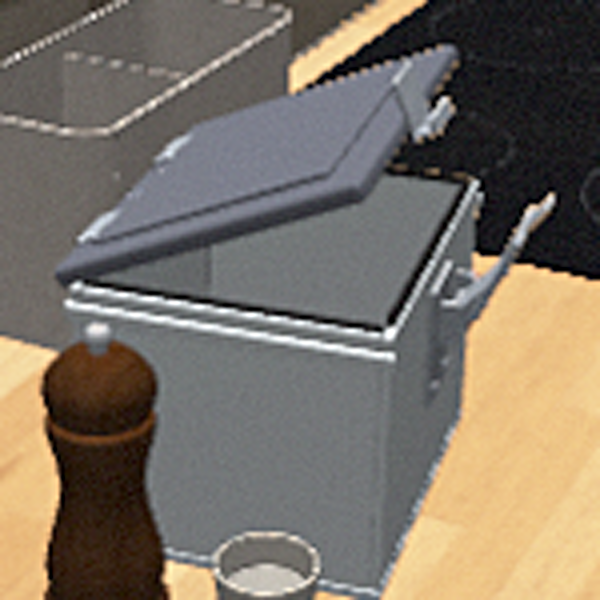

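```bash
python3 - <<'E'
from h import *
t=np.load("pics/top0.npz"); im,de=t["im"],t["de"]
def P(n,uv,z):
    o,v=ray(n,uv); return o+v*((z-o[2])/v[:,2])[:,None]
zz=lambda a:[[240+x/4,130+y/4] for x,y in a]
f=P("top",zz([(232,430),(620,352)]),.14); print("front rim corners",f, np.linalg.norm(f[0]-f[1]))
s=[[260+x/4,130+y/4] for x,y in [(388,335),(392,352),(478,188),(72,290)]]
print("scene rim", P("scene",s,.14))
# lid plane
hsv=cv2.cvtColor(im,cv2.COLOR_RGB2HSV)
vv,uu=np.mgrid[0:400,0:640]
m=np.zeros((400,640),np.uint8); cv2.fillPoly(m,[np.array(zz([(215,115),(545,55),(600,255),(245,320)]),int)],1)
m=(m>0)&(de>0)
X=pts("top",np.c_[uu[m],vv[m]],de[m]); c=X.mean(0); w=np.linalg.svd(X-c,full_matrices=False)
n=w[2][2]; n*=np.sign(n[2]); print("lid c",c,"n",n,"tilt",np.arccos(n[2]),"az",np.degrees(np.arctan2(n[1],n[0])),w[1]/len(X)**.5)
# bottom left depth points
for q in zz([(165,92),(560,28),(645,297),(213,375),(430,430),(405,470),(485,465),(452,490),(430,350),(430,385)]):
    u,v=map(int,np.round(q)); print(q,pts("top",[q],[de[v,u]])[0].round(4))
E
```

```text
front rim corners [[ 0.54728132  0.07553026  0.14      ]
 [ 0.57824564 -0.10003755  0.14      ]] 0.17827743930739912
scene rim [[ 0.5491488   0.07592448  0.14      ]
 [ 0.54161605  0.08891577  0.14      ]
 [ 0.5718902  -0.08912343  0.14      ]
 [ 0.69060747  0.10460533  0.14      ]]
lid c [6.48281377e-01 6.92086802e-05 1.83395672e-01] n [0.41057001 0.06457638 0.90953953] tilt 0.42862152480598337 az 8.938521302329764 [0.04442439 0.03283515 0.00121286]
[281.25, 153.0] [0.7005 0.1031 0.1497]
[380.0, 137.0] [ 0.7728 -0.1015  0.0024]
[401.25, 204.25] [ 0.5934 -0.1003  0.2034]
[293.25, 223.75] [0.5641 0.0809 0.2087]
[347.5, 237.5] [ 0.5465 -0.014   0.1243]
[341.25, 247.5] [ 0.5364 -0.0098  0.0013]
[361.25, 246.25] [ 0.5277 -0.0349  0.1584]
[353.0, 252.5] [ 0.5164 -0.0187  0.1744]
[347.5, 217.5] [ 0.5731 -0.009   0.2034]
[347.5, 226.25] [ 0.5649 -0.0131  0.1447]
```

```bash
cat >> h.py <<'E'
from scipy.spatial.transform import Rotation as Ro
YAW=np.radians(10); O=np.array([.6366,.0008,0]); TB=Ro.from_euler('z',YAW).as_matrix()
def W(x,y,z): return O+TB@np.array([x,y,z])      # tub -> world
def toTub(p): return TB.T@(np.asarray(p)-O)
def tool(tilt=0):  # tool x inward, z down; tilt>0 leans z axis inward (fingers point down & forward), degrees
    a=np.radians(tilt); x=np.array([np.cos(a),0,np.sin(a)]); z=np.array([np.sin(a),0,-np.cos(a)])
    return TB@np.c_[x,np.cross(z,x),z]
def go(p,R,base=None):
    s=telemetry.sense(); p0,R0=base if base else (s["ee_pos"],s["ee_rot"])
    d=R0.T@(np.array(p)-p0)*100; r=Ro.from_matrix(R0.T@R).as_rotvec(degrees=True)
    print("inc",d.round(2),r.round(1)); return d,r
def st():
    s=telemetry.sense(); print("t",round(s["clock"],2),"tub",(toTub(s["ee_pos"])*1e3).round(1),"F",(TB.T@s["ft_force"]).round(1),"w",round(s["width"],3),"z",(TB.T@s["ee_rot"][:,2]).round(3))
E
python3 - <<'E'
from h import *
st(); s=telemetry.sense()
go(W(-.035,0,.28),tool()); go(s["ee_pos"]+[0,0,.06],s["ee_rot"])
E
```

```text
t 0.1 tub [-501.  -450.6  230.5] F [ 0.1 -0.  -0.2] w 0.085 z [-0.     0.002 -1.   ]
inc [ 55.35 -33.75  -4.88] [-0.1  0.  12.7]
inc [ 0.   -0.01 -6.  ] [0. 0. 0.]
```

Call:
play_rows(increments=[0,0,-4,0,0,4,0,10,-6,-5,0,0,8,0,14,-8.5,-5,0,0,12.7,0,18,-11,-5,0,0,12.7,0,22,-13.5,-5,0,0,12.7,0])

```text
clock: 0.6
ee_pos: [0.3392, -0.3671, 0.2802]
ee_rot: [[0.985, 0.172, 0.0], [0.172, -0.985, 0.0], [0.0, -0.0, -1.0]]
ft_force: [1.4, -0.1, -0.1]
width: 0.0123
```

```bash
python3 - <<'E'
from h import *
st();go(W(-.035,0,.25),tool())
E
```

```text
t 0.6 tub [-356.7 -310.7  280.2] F [ 1.3 -0.3 -0.1] w 0.012 z [ 0.  0. -1.]
inc [ 32.13 -31.11   3.03] [-0.  -0.  -0.1]
```

Call:
play_rows(increments=[32,-31,0,0,0,0,0,32,-31,0,0,0,0,0,32,-31,0,0,0,0,0,32,-31,0,0,0,0,0,32,-31,0,0,0,0,0])

```text
clock: 1.1
ee_pos: [0.486, -0.1643, 0.2801]
ee_rot: [[0.985, 0.173, -0.0], [0.173, -0.985, 0.0], [-0.0, -0.0, -1.0]]
ft_force: [1.0, -1.1, 0.1]
width: -0.0002
```

```bash
python3 - <<'E'
from h import *
st();go(W(-.035,0,.25),tool())
E
```

```text
t 1.1 tub [-177.  -136.5  280.1] F [ 0.8 -1.3  0.1] w -0.0 z [-0.  0. -1.]
inc [ 14.2  -13.65   3.01] [-0.  0. -0.]
```

Call:
play_rows(increments=[14.2,-13.6,0,0,0,0,0,14.2,-13.6,0,0,0,0,0,14.2,-13.6,0,0,0,0,0,14.2,-13.6,0,0,0,0,0,14.2,-13.6,3,0,0,0,0])

```text
clock: 1.6
ee_pos: [0.6081, -0.0027, 0.2534]
ee_rot: [[0.984, 0.179, 0.011], [0.179, -0.984, 0.002], [0.011, 0.0, -1.0]]
ft_force: [0.0, 0.2, -0.2]
width: 0.0002
```

```bash
python3 - <<'E'
from h import *
st();go(W(-.035,0,.21),tool())
snap("scene","s1"); snap("top","t1")
s=np.load("pics/s1.npz")["im"]; t=np.load("pics/t1.npz")["im"]
c=np.hstack([cv2.resize(s[60:260,250:450],None,fx=2,fy=2),cv2.resize(t[80:280,240:440],None,fx=2,fy=2)]); cv2.imwrite("pics/c1.png",c[:,:,::-1])
E
```

```text
t 1.6 tub [-28.7   1.5 253.4] F [ 0.1  0.2 -0.2] w 0.0 z [ 0.011 -0.    -1.   ]
inc [-0.68  0.14  4.33] [ 0.  -0.7  0.3]
```

View pics/c1.png

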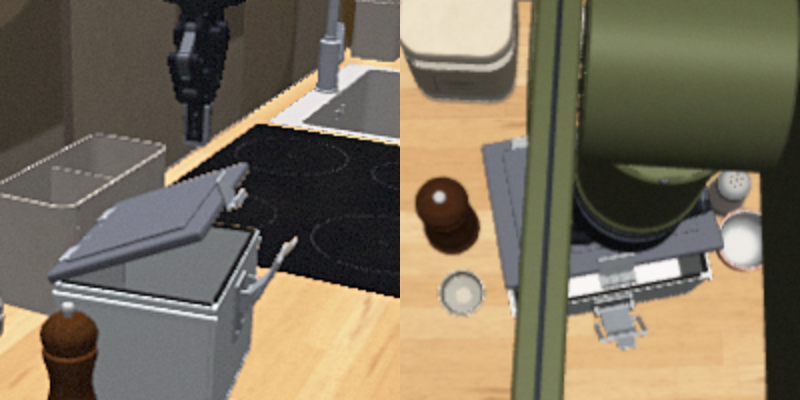

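The closed fingers are directly above the lid's press area, and the latch and the things beside the tub haven't moved. I'll push down now.

Call:
play_rows(increments=[0,0,2,0,0,0,0,0,0,4,0,0,0,0,0,0,5,0,0,0,0,0,0,6,0,0,0,0,0,0,7,0,0,0,0])

```text
clock: 2.2
ee_pos: [0.6021, -0.0084, 0.1809]
ee_rot: [[0.985, 0.172, 0.002], [0.172, -0.985, -0.0], [0.002, 0.0, -1.0]]
ft_force: [-1.5, -0.5, 2.8]
width: -0.0001
```

```bash
python3 - <<'E'
from h import *
st()
E
```

```text
t 2.2 tub [-35.6  -3.1 180.9] F [-1.5 -0.2  2.8] w -0.0 z [ 0.002 -0.    -1.   ]
```

Call:
play_rows(increments=[0,0,0.6,0,0,0,0,0,0,1.2,0,0,0,0,0,0,1.6,0,0,0,0,0,0,2.0,0,0,0,0,0,0,2.0,0,0,0,0])

```text
clock: 2.7
ee_pos: [0.6018, -0.0077, 0.1598]
ee_rot: [[0.985, 0.173, 0.0], [0.173, -0.985, 0.0], [0.0, -0.0, -1.0]]
ft_force: [-0.1, 1.0, -0.8]
width: 0.0002
```

```bash
python3 - <<'E'
from h import *
st()
E
```

```text
t 2.7 tub [-35.7  -2.3 159.8] F [ 0.1  1.  -0.8] w 0.0 z [ 0.  0. -1.]
```

Call:
play_rows(increments=[0,0,0.2,0,0,0,0,0,0,0.4,0,0,0,0,0,0,0.6,0,0,0,0])

```text
clock: 3.0
ee_pos: [0.6016, -0.0077, 0.1551]
ee_rot: [[0.985, 0.173, 0.0], [0.173, -0.985, -0.0], [0.0, 0.0, -1.0]]
ft_force: [-3.4, -0.2, 10.7]
width: 0.0001
```

```bash
python3 - <<'E'
from h import *
st()
E
```

```text
t 3.0 tub [-35.9  -2.3 155.1] F [-3.3  0.4 10.7] w 0.0 z [ 0. -0. -1.]
```

Call:
play_rows(increments=[0,0,0.15,0,0,0,0,0,0,0.15,0,0,0,0])

```text
clock: 3.2
ee_pos: [0.6015, -0.0077, 0.1542]
ee_rot: [[0.985, 0.173, 0.0], [0.173, -0.985, -0.0], [0.0, 0.0, -1.0]]
ft_force: [-4.3, -0.0, 8.5]
width: -0.0001
```

```bash
python3 - <<'E'
from h import *
st()
snap("scene","s2")
s=np.load("pics/s2.npz")["im"]
cv2.imwrite("pics/c2.png",cv2.resize(s[130:280,260:410],None,fx=4,fy=4,interpolation=cv2.INTER_CUBIC)[:,:,::-1])
E
```

```text
t 3.2 tub [-36.1  -2.3 154.2] F [-4.2  0.7  8.5] w -0.0 z [ 0. -0. -1.]
```

View pics/c2.png

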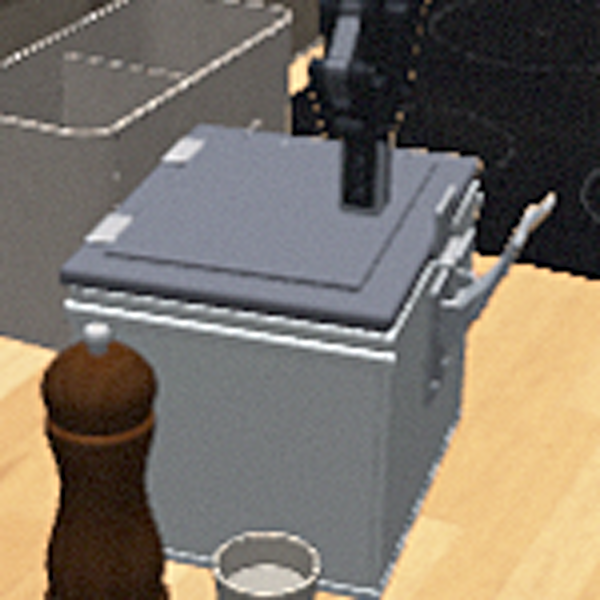

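The lid is nearly flat, with its front edge at about (390,325) in the crop, close to the rim. I'll press a little more to confirm the seal's springiness.

Call:
play_rows(increments=[0,0,0.15,0,0,0,0,0,0,0.3,0,0,0,0,0,0,0.3,0,0,0,0])

```text
clock: 3.55
ee_pos: [0.6014, -0.0077, 0.1529]
ee_rot: [[0.985, 0.173, 0.001], [0.173, -0.985, -0.0], [0.001, 0.001, -1.0]]
ft_force: [-6.7, -0.6, 18.4]
width: 0.0004
```

```bash
python3 - <<'E'
from h import *
st()
E
```

```text
t 3.55 tub [-36.2  -2.3 152.9] F [-6.7  0.6 18.4] w 0.0 z [ 0.001 -0.001 -1.   ]
```

Call:
play_rows(increments=[0,0,-3,0,0,0,0,0,0,-7,0,0,0,0,-5,0,-9,0,0,0,0,-10,0,-9,0,0,0,0,-14.5,-0.2,-9,0,0,0,0])

```text
clock: 4.05
ee_pos: [0.458, -0.0312, 0.2406]
ee_rot: [[0.985, 0.174, 0.003], [0.174, -0.985, -0.001], [0.003, 0.001, -1.0]]
ft_force: [-0.6, -1.0, 0.3]
width: -0.0
```

Call:
play_rows(increments=[0,0,0,0,0,0,0])

```text
clock: 4.15
ee_pos: [0.4499, -0.0304, 0.2386]
ee_rot: [[0.985, 0.172, -0.008], [0.172, -0.985, 0.001], [-0.008, -0.002, -1.0]]
ft_force: [0.3, 0.3, -1.0]
width: 0.0001
```

```bash
python3 - <<'E'
from h import *
st()
snap("scene","s3"); snap("top","t3")
s=np.load("pics/s3.npz")["im"]; t=np.load("pics/t3.npz")["im"]
cv2.imwrite("pics/c3.png",cv2.resize(s[150:250,320:420],None,fx=6,fy=6,interpolation=cv2.INTER_CUBIC)[:,:,::-1])
cv2.imwrite("pics/d3.png",cv2.resize(t[100:300,240:440],None,fx=3,fy=3,interpolation=cv2.INTER_CUBIC)[:,:,::-1])
E
```

```text
t 4.15 tub [-189.3    1.7  238.6] F [ 0.3  0.2 -1. ] w 0.0 z [-0.008  0.002 -1.   ]
```

View pics/c3.png

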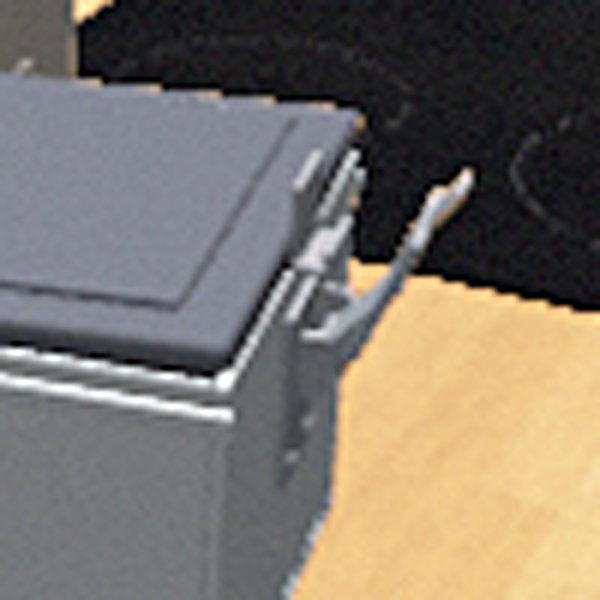

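View pics/d3.png

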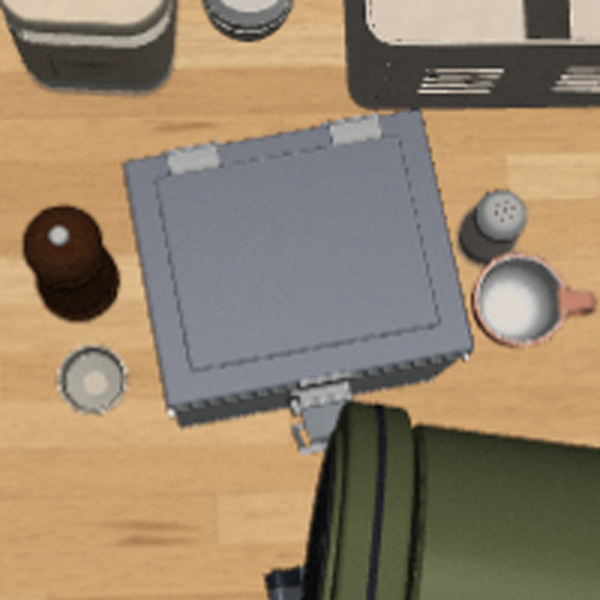

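```bash
python3 - <<'E'
from h import *
def tri(a,b):
    o1,v1=ray("scene",[a]); o2,v2=ray("top",[b]); v1=v1[0];v2=v2[0]
    A=np.c_[v1,-v2]; s=np.linalg.lstsq(A,o2-o1,rcond=None)[0]; p,q=o1+v1*s[0],o2+v2*s[1]; return toTub((p+q)/2)*1e3,np.linalg.norm(p-q)*1e3
print("tab end",tri((397.8,179.2),(353,252.8)))
t=np.load("pics/t3.npz"); de=t["de"]; m=np.zeros((400,640),np.uint8)
cv2.fillPoly(m,[np.array([[240+x/3,100+y/3] for x,y in[(165,190),(395,150),(430,315),(195,360)]],int)],1)
vv,uu=np.nonzero((m>0)&(de>0)); X=pts("top",np.c_[uu,vv],de[vv,uu]); X=(X-O)@TB
c=X.mean(0);n=np.linalg.svd(X-c,full_matrices=False)[2][2]; n*=np.sign(n[2]); print(c,n,"tilt x",n[0],n[1])
def latch(q,lean):
    d=np.array([-np.sin(q),-np.cos(q)]); e=np.array([np.cos(q),-np.sin(q)]) # (x tub, z); e: inward side
    P=np.array([-.085,.112]); pin=P+.013*d+.005*e
    bar=pin+.043*np.array([np.sin(lean),np.cos(lean)]); tab=bar+.018*np.array([np.sin(lean-.25),np.cos(lean-.25)])
    return dict(pin=pin,bar=bar,tab=tab,tip=P+.046*d-.0015*e)
for q,l in((2.25,-.6),(2.45,-.4),(2.35,-.5)):
    L=latch(q,l); print(q,l,{k:(v*1e3).round(1) for k,v in L.items()}); 
    for k,v in L.items(): p=W(v[0],0,v[1]); print(k,proj("scene",p)[0].round(1),proj("top",p)[0].round(1))
E
```

```text
tab end (array([-124.24434291,    1.64719186,  175.24563574]), np.float64(3.909425839701948))
[0.00236956 0.00031495 0.15515044] [0.02830243 0.00110299 0.9995988 ] tilt x 0.028302426131511658 0.0011029919931116055
2.25 -0.6 {'pin': array([-98.3, 116.3]), 'bar': array([-122.5,  151.8]), 'tab': array([-136.1,  163.6]), 'tip': array([-119.8,  142.1])}
pin [380.6 205.5] [348.5 241.5]
bar [394.9 190.3] [352.9 253.4]
tab [402.8 185.4] [355.1 260.8]
tip [393.  194.8] [352.1 252.2]
2.45 -0.4 {'pin': array([-97.1, 118.8]), 'bar': array([-113.9,  158.4]), 'tab': array([-124.8,  172.8]), 'tip': array([-113.2,  148.4])}
pin [380.1 204.2] [348.5 240.8]
bar [390.5 186.4] [352.2 248.4]
tab [397. 180.] [354.2 254.1]
tip [389.7 191.2] [351.7 248.3]
2.35 -0.5 {'pin': array([-97.8, 117.6]), 'bar': array([-118.4,  155.3]), 'tab': array([-130.6,  168.5]), 'tip': array([-116.7,  145.4])}
pin [380.4 204.8] [348.5 241.1]
bar [392.8 188.2] [352.6 251. ]
tab [400.1 182.6] [354.7 257.6]
tip [391.5 193. ] [351.9 250.4]
```

The lid sits at 0.028 rad, which is on its seal. The tab end triangulates to tub x = -124, z = 175 mm, so the lever is at about 2.4 and the lean at about -0.4. Now I'll lower outside the tab and push inward.

Call:
play_rows(increments=[0.5,0,4,0,0,0,0,1,0.1,7,0,0,0,0,1.5,0.1,7.5,0,0,0,0,1.5,0.1,7.5,0,0,0,0])

```text
clock: 4.65
ee_pos: [0.4752, -0.0291, 0.1642]
ee_rot: [[0.985, 0.174, -0.001], [0.174, -0.985, 0.0], [-0.001, -0.0, -1.0]]
ft_force: [1.0, -0.7, 0.3]
width: -0.0002
```

```bash
python3 - <<'E'
from h import *
st(); go(W(-.13,0,.163),tool())
E
```

```text
t 4.65 tub [-164.1   -1.5  164.2] F [ 0.9 -0.8  0.3] w -0.0 z [-0.001  0.    -1.   ]
inc [ 3.41 -0.15  0.12] [-0.  0.  0.]
```

Call:
play_rows(increments=[1.5,-0.15,0.1,0,0,0,0,2.7,-0.15,0.1,0,0,0,0,3.7,-0.15,0.1,0,0,0,0,4.7,-0.15,0.1,0,0,0,0,5.5,-0.15,0.1,0,0,0,0])

```text
clock: 5.15
ee_pos: [0.5289, -0.0181, 0.1643]
ee_rot: [[0.985, 0.174, 0.001], [0.174, -0.985, -0.0], [0.001, 0.0, -1.0]]
ft_force: [0.1, 0.4, -0.6]
width: 0.0003
```

```bash
python3 - <<'E'
from h import *
st()
snap("scene","s4")
s=np.load("pics/s4.npz")["im"]
cv2.imwrite("pics/c4.png",cv2.resize(s[130:230,320:420],None,fx=6,fy=6,interpolation=cv2.INTER_CUBIC)[:,:,::-1])
E
```

```text
t 5.15 tub [-1.094e+02  1.000e-01  1.643e+02] F [ 0.2  0.4 -0.6] w 0.0 z [ 0.001 -0.    -1.   ]
```

View pics/c4.png

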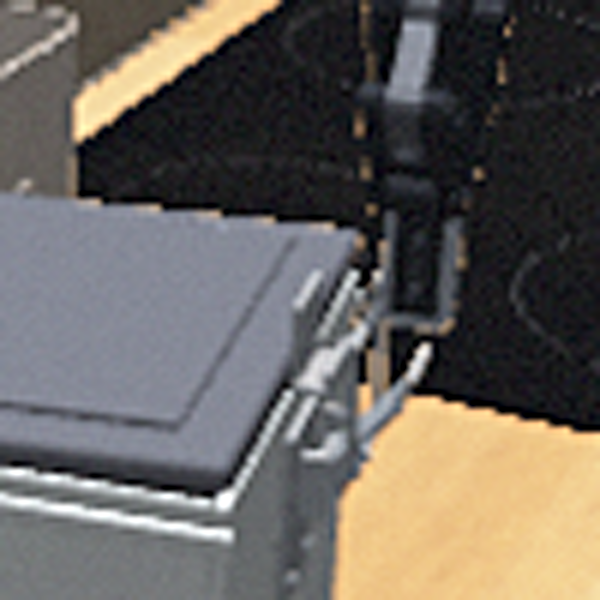

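The loop is now about upright at (375,320) in the crop, and the lever is still raised with its tip at (428,350). I'll push further.

Call:
play_rows(increments=[0.5,0,0,0,0,0,0,1.0,0,0,0,0,0,0,1.5,0,0,0,0,0,0,1.5,0,0,0,0,0,0])

```text
clock: 5.6
ee_pos: [0.5429, -0.0157, 0.1639]
ee_rot: [[0.985, 0.173, 0.001], [0.173, -0.985, -0.0], [0.001, 0.0, -1.0]]
ft_force: [0.3, -0.1, 0.4]
width: 0.0002
```

```bash
python3 - <<'E'
from h import *
st()
snap("scene","s5")
s=np.load("pics/s5.npz")["im"]
cv2.imwrite("pics/c5.png",cv2.resize(s[130:230,320:420],None,fx=6,fy=6,interpolation=cv2.INTER_CUBIC)[:,:,::-1])
E
```

```text
t 5.6 tub [-9.520e+01  1.000e-01  1.639e+02] F [ 0.2 -0.2  0.4] w 0.0 z [ 0.001 -0.    -1.   ]
```

View pics/c5.png

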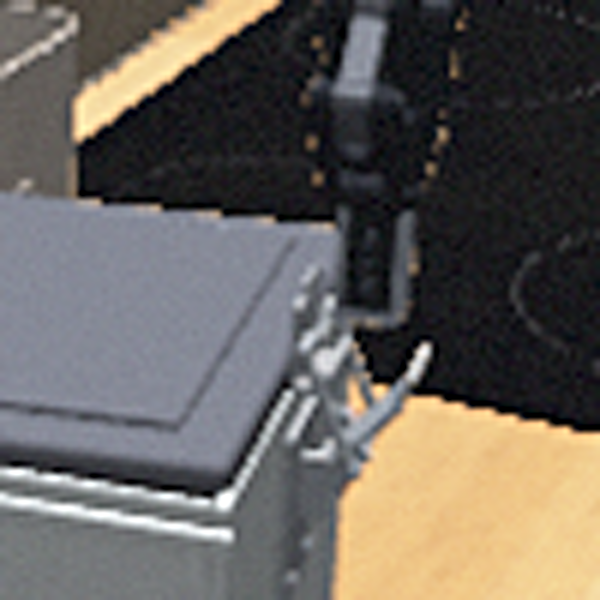

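The loop now leans on the keeper's back plate at (325,330), and the lever is still raised. I'll back off to above the lever tip and let it settle.

Call:
play_rows(increments=[-1.2,0,0,0,0,0,0,-2.5,0,0,0,0,0,0,-2.5,0,0.2,0,0,0,0,-2.5,0,0.2,0,0,0,0])

```text
clock: 6.05
ee_pos: [0.5165, -0.0201, 0.1618]
ee_rot: [[0.985, 0.173, -0.0], [0.173, -0.985, 0.0], [-0.0, -0.0, -1.0]]
ft_force: [0.3, 0.3, 0.1]
width: 0.0001
```

```bash
python3 - <<'E'
from h import *
st()
snap("scene","s6")
s=np.load("pics/s6.npz")["im"]
cv2.imwrite("pics/c6.png",cv2.resize(s[130:230,320:420],None,fx=6,fy=6,interpolation=cv2.INTER_CUBIC)[:,:,::-1])
E
```

```text
t 6.05 tub [-121.9    0.3  161.8] F [0.4 0.2 0.1] w 0.0 z [-0.  0. -1.]
```

View pics/c6.png

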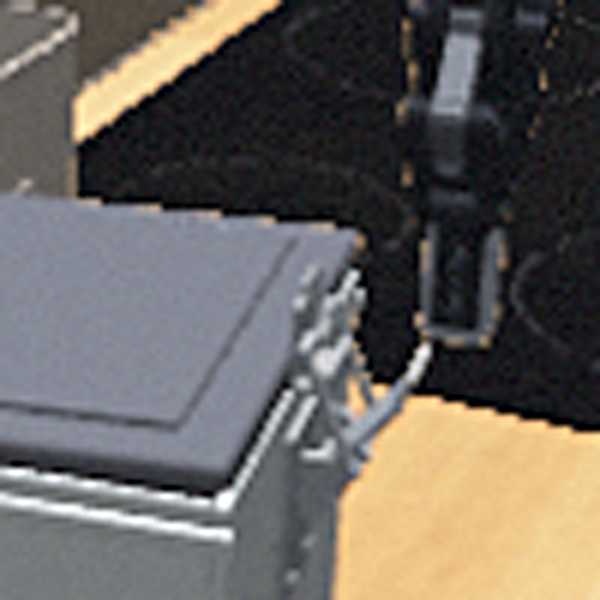

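The loop is staying on the back plate. The finger's bottom only just overlaps the lever tip at (428,350), so I'll shift inward 8 mm and then press down, following the tip's arc.

Call:
play_rows(increments=[0.8,0,0.3,0,0,0,0,0.8,0,0.8,0,0,0,0,0.7,0,1.3,0,0,0,0,0.6,0,1.8,0,0,0,0,0.4,0,2.3,0,0,0,0])

```text
clock: 6.6
ee_pos: [0.521, -0.0193, 0.1382]
ee_rot: [[0.985, 0.173, -0.001], [0.173, -0.985, 0.0], [-0.001, -0.0, -1.0]]
ft_force: [-1.4, -0.3, 1.0]
width: -0.0
```

```bash
python3 - <<'E'
from h import *
st()
snap("scene","s7")
s=np.load("pics/s7.npz")["im"]
cv2.imwrite("pics/c7.png",cv2.resize(s[130:230,320:420],None,fx=6,fy=6,interpolation=cv2.INTER_CUBIC)[:,:,::-1])
E
```

```text
t 6.6 tub [-117.3    0.3  138.2] F [-1.4 -0.   1. ] w -0.0 z [-0.001  0.    -1.   ]
```

View pics/c7.png

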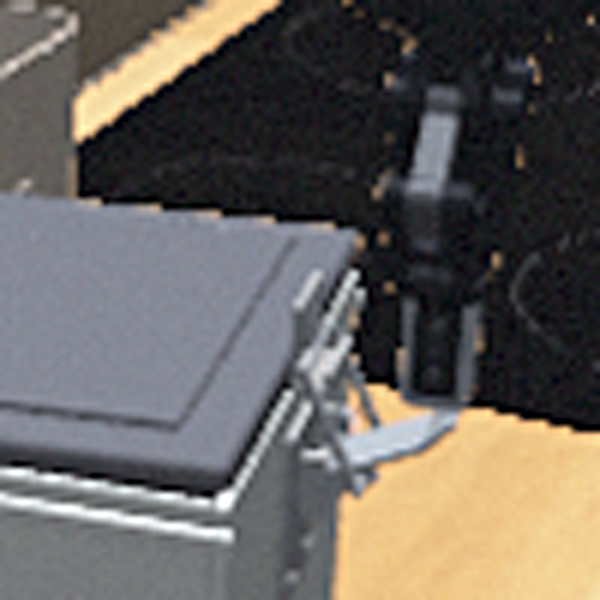

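The lever follows, its tip now at (455,415), and the bar is being drawn into the keeper. I'll keep pressing down.

Call:
play_rows(increments=[-0.2,0,0.6,0,0,0,0,-0.5,0,1.2,0,0,0,0,-0.8,0,1.8,0,0,0,0,-1.0,0,2.4,0,0,0,0,-1.1,0,3.0,0,0,0,0])

```text
clock: 7.15
ee_pos: [0.5111, -0.0212, 0.1086]
ee_rot: [[0.985, 0.173, 0.001], [0.173, -0.985, 0.0], [0.001, 0.0, -1.0]]
ft_force: [0.8, 1.3, 2.3]
width: -0.0
```

```bash
python3 - <<'E'
from h import *
st()
snap("scene","s8")
s=np.load("pics/s8.npz")["im"]
cv2.imwrite("pics/c8.png",cv2.resize(s[130:230,320:420],None,fx=6,fy=6,interpolation=cv2.INTER_CUBIC)[:,:,::-1])
E
```

```text
t 7.15 tub [-1.274e+02  1.000e-01  1.086e+02] F [1.1 1.1 2.3] w -0.0 z [ 0.001 -0.    -1.   ]
```

View pics/c8.png

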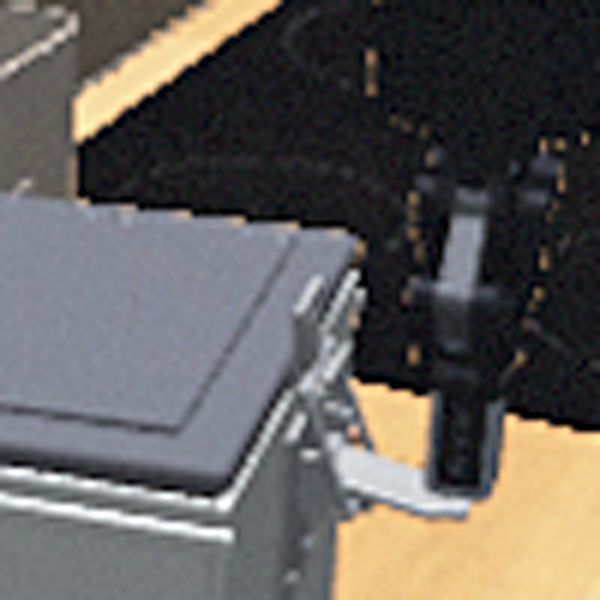

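The lever is about level, with its tip at (465,508). Now I'll back off slightly, tilt the tool 45° so the fingers point down and inward, and carry on.

```bash
python3 - <<'E'
from h import *
go(W(-.145,0,.125),tool(45));go(W(-.140,0,.125),tool(45))
E
```

```text
inc [-1.69  0.02 -1.72] [ 0. 45. -0.]
inc [-1.19  0.02 -1.72] [ 0. 45. -0.]
```

Call:
play_rows(increments=[-1.2,0,-1.5,0,8,0,0,-1.7,0,-1.7,0,16,0,0,-1.7,0,-1.7,0,24,0,0,-1.7,0,-1.7,0,32,0,0,-1.7,0,-1.7,0,40,0,0])

```text
clock: 7.7
ee_pos: [0.4945, -0.0088, 0.1253]
ee_rot: [[0.853, 0.201, 0.481], [0.157, -0.979, 0.132], [0.498, -0.037, -0.867]]
ft_force: [0.7, 1.1, -0.5]
width: -0.0
```

```bash
python3 - <<'E'
from h import *
st()
R=tool(45); go(W(-.133,0,.108),R)
E
```

```text
t 7.7 tub [-141.7   15.2  125.3] F [ 0.9  1.  -0.5] w -0.0 z [ 0.497  0.046 -0.867]
inc [-0.12  1.61  1.86] [-2.7 15.2  0. ]
```

Call:
play_rows(increments=[0,0,0,0,0,0,0,0,0,0,0,0,0,0])

```text
clock: 7.9
ee_pos: [0.4963, -0.0095, 0.1254]
ee_rot: [[0.854, 0.201, 0.48], [0.157, -0.979, 0.131], [0.496, -0.036, -0.868]]
ft_force: [0.4, -0.5, -0.1]
width: -0.0003
```

```bash
python3 - <<'E'
from h import *
st();print(telemetry.sense()["q"].round(1))
R=tool(45); go(W(-.145,0,.12),R)
E
```

```text
t 7.9 tub [-139.9   14.2  125.4] F [ 0.3 -0.6 -0.1] w -0.0 z [ 0.495  0.045 -0.868]
[-17.8  10.6 126.7  43.8  23.1  23.3]
inc [-0.72  1.42  0.16] [-2.6 15.3 -0. ]
```

```bash
python3 - <<'E'
from h import *
go(W(-.140,0,.12),tool(30));go(W(-.140,0,.12),tool(25));
E
```

```text
inc [-0.28  1.44  0.41] [-2.6  0.3  0.3]
inc [-0.28  1.44  0.41] [-2.6 -4.7  0.4]
```

Call:
play_rows(increments=[-0.3,1.4,0.4,-2.6,-2,0.3,0,-0.3,1.4,0.4,-2.6,-2,0.3,0,-0.3,1.4,0.4,-2.6,-2,0.3,0])

```text
clock: 8.2
ee_pos: [0.4999, -0.0224, 0.1207]
ee_rot: [[0.87, 0.178, 0.46], [0.158, -0.984, 0.082], [0.467, 0.001, -0.884]]
ft_force: [-0.3, 0.4, -0.8]
width: 0.0004
```

```bash
python3 - <<'E'
from h import *
st();print(telemetry.sense()["q"].round(1),telemetry.sense()["joint_velocities"].round(1))
E
```

```text
t 8.2 tub [-138.7    0.9  120.7] F [-0.3  0.4 -0.8] w 0.0 z [ 0.467  0.001 -0.884]
[-16.4  11.1 125.6  34.6  21.6  33.4] [-0.3 -0.2  1.1  1.3  0.2 -0.4]
```

```bash
python3 - <<'E'
from h import *
for x,z in((-.135,.108),(-.132,.098),(-.127,.088),(-.122,.080),(-.112,.072),(-.104,.068),(-.099,.068),(-.095,.068)): go(W(x,0,z),tool(30))
E
```

```text
inc [-0.27  0.09  1.29] [-0.1  2.1  0.3]
inc [-0.47  0.09  2.32] [-0.1  2.1  0.3]
inc [-0.5   0.09  3.44] [-0.1  2.1  0.3]
inc [-0.43  0.09  4.38] [-0.1  2.1  0.3]
inc [0.08 0.09 5.55] [-0.1  2.1  0.3]
inc [0.6  0.1  6.28] [-0.1  2.1  0.3]
inc [1.04 0.1  6.51] [-0.1  2.1  0.3]
inc [1.4 0.1 6.7] [-0.1  2.1  0.3]
```

Call:
play_rows(increments=[-0.3,0.1,1.3,0,1,0,0,-0.5,0.1,2.3,0,2,0,0,-0.5,0.1,2.9,0,2,0,0,-0.5,0.1,3.4,0,2,0,0,-0.5,0.1,3.4,0,2,0,0])

```text
clock: 8.7
ee_pos: [0.5102, -0.0215, 0.0874]
ee_rot: [[0.854, 0.176, 0.489], [0.153, -0.984, 0.088], [0.497, -0.0, -0.868]]
ft_force: [-0.4, 0.3, -0.2]
width: 0.0001
```

```bash
python3 - <<'E'
from h import *
st();print(telemetry.sense()["q"].round(1))
snap("scene","s9")
s=np.load("pics/s9.npz")["im"]
cv2.imwrite("pics/c9.png",cv2.resize(s[130:230,320:420],None,fx=6,fy=6,interpolation=cv2.INTER_CUBIC)[:,:,::-1])
for x,z in((-.122,.080),(-.112,.072),(-.104,.068),(-.099,.068),(-.095,.068)): go(W(x,0,z),tool(30))
E
```

```text
t 8.7 tub [-128.3   -0.    87.4] F [-0.4  0.3 -0.2] w 0.0 z [ 0.497  0.001 -0.868]
[-16.6  16.2 128.7  58.5  15.2   8.8]
inc [0.17 0.   0.98] [-0.1  0.2  0.1]
inc [0.64 0.   2.17] [-0.1  0.2  0.1]
inc [1.14 0.01 2.91] [-0.1  0.2  0.1]
inc [1.57 0.01 3.16] [-0.1  0.2  0.1]
inc [1.92 0.01 3.36] [-0.1  0.2  0.1]
```

View pics/c9.png

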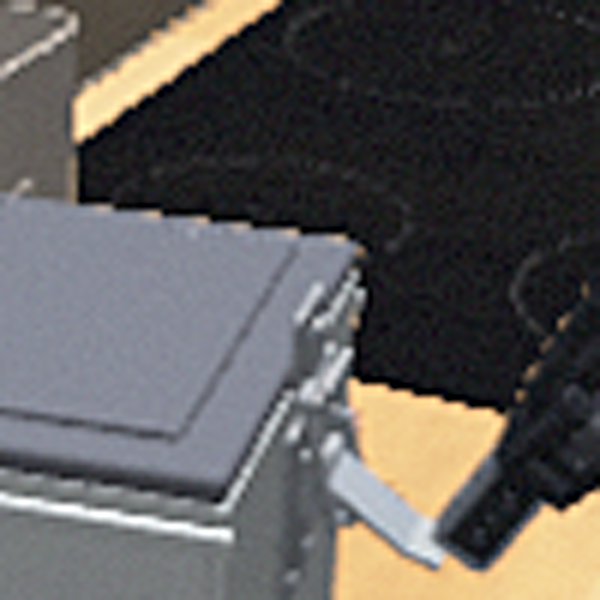

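The lever is down to about 1 rad with its tip at (440,555), and the lid is being pulled down. Joint 5 is nearing its lower limit, so I'll ease the tilt slightly while pushing on.

Call:
play_rows(increments=[0.2,0,0.6,0,-1,0,0,0.3,0,1.2,0,-2,0,0,0.6,0,1.8,0,-2,0,0,0.8,0,2.4,0,-2,0,0,0.8,0,2.4,0,-2,0,0])

```text
clock: 9.25
ee_pos: [0.5297, -0.0185, 0.0708]
ee_rot: [[0.87, 0.176, 0.46], [0.156, -0.984, 0.081], [0.467, 0.001, -0.884]]
ft_force: [-0.9, 0.2, 0.6]
width: 0.0002
```

```bash
python3 - <<'E'
from h import *
st();print(telemetry.sense()["q"].round(1))
snap("scene","s10")
s=np.load("pics/s10.npz")["im"]
cv2.imwrite("pics/c10.png",cv2.resize(s[130:230,320:420],None,fx=6,fy=6,interpolation=cv2.INTER_CUBIC)[:,:,::-1])
for x,z in((-.104,.068),(-.099,.068),(-.095,.068)): go(W(x,0,z),tool(28))
E
```

```text
t 9.25 tub [-108.6   -0.4   70.8] F [-0.8  0.3  0.6] w 0.0 z [ 0.467  0.    -0.884]
[-14.4  19.1 126.1  50.9  14.4  17.9]
inc [ 0.32 -0.03  0.49] [-0.   0.2  0.1]
inc [ 0.76 -0.03  0.72] [-0.   0.2  0.1]
inc [ 1.12 -0.03  0.91] [-0.   0.2  0.1]
```

View pics/c10.png

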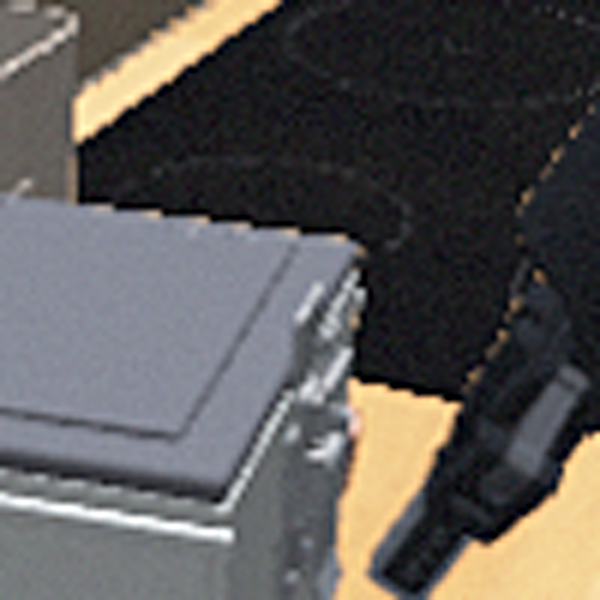

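The lever seems to have snapped down close to the front face. I'll press it fully home.

Call:
play_rows(increments=[0.3,0,0.5,0,0,0,0,0.75,0,0.7,0,0,0,0,1.1,0,0.9,0,0,0,0,1.1,0,0.9,0,0,0,0])

```text
clock: 9.7
ee_pos: [0.5431, -0.016, 0.0682]
ee_rot: [[0.87, 0.177, 0.46], [0.157, -0.984, 0.081], [0.467, 0.001, -0.884]]
ft_force: [-0.1, -0.9, -0.2]
width: -0.0001
```

```bash
python3 - <<'E'
from h import *
st();print(telemetry.sense()["q"].round(1))
snap("scene","s11")
s=np.load("pics/s11.npz")["im"]
cv2.imwrite("pics/c11.png",cv2.resize(s[150:250,320:420],None,fx=6,fy=6,interpolation=cv2.INTER_CUBIC)[:,:,::-1])
E
```

```text
t 9.7 tub [-95.   -0.3  68.2] F [-0.2 -0.9 -0.2] w -0.0 z [ 0.467  0.    -0.884]
[-13.5  20.  124.7  49.1  14.3  20.6]
```

View pics/c11.png

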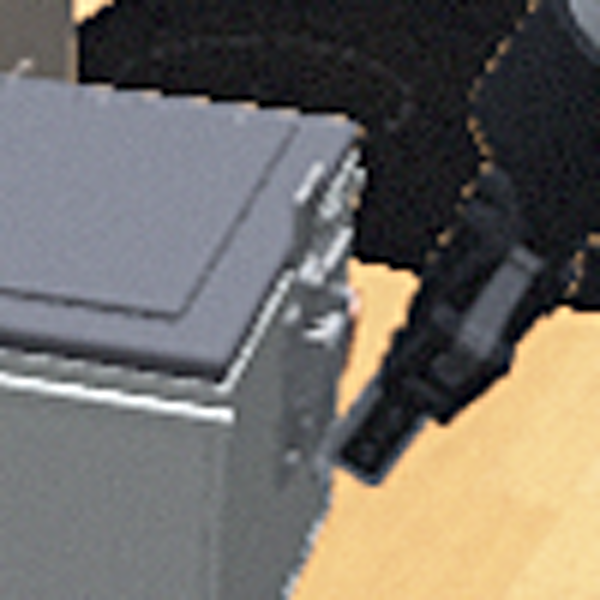

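No contact force yet, so I'll push further inward until it's felt.

Call:
play_rows(increments=[0.25,0,0.13,0,0,0,0,0.5,0,0.27,0,0,0,0,0.5,0,0.27,0,0,0,0])

```text
clock: 10.05
ee_pos: [0.5442, -0.0153, 0.0677]
ee_rot: [[0.872, 0.175, 0.457], [0.156, -0.984, 0.08], [0.464, 0.001, -0.886]]
ft_force: [-18.5, -6.9, 15.6]
width: -0.0002
```

```bash
python3 - <<'E'
from h import *
st()
E
```

```text
t 10.05 tub [-93.8   0.2  67.7] F [-19.4  -3.6  15.6] w -0.0 z [ 0.464 -0.    -0.886]
```

There's a firm stop at 19 N, so the lever is home. I'll retreat outward and check in both cameras.

Call:
play_rows(increments=[-1.5,0,-1.5,0,0,0,0,-3,0,-5,0,0,0,0,-3,0,-9,0,0,0,0,-3,0,-12,0,-6,0,0,-3,0,-12,0,-12,0,0])

```text
clock: 10.55
ee_pos: [0.4634, -0.0296, 0.1609]
ee_rot: [[0.946, 0.173, 0.272], [0.167, -0.985, 0.048], [0.276, 0.0, -0.961]]
ft_force: [1.5, 1.7, -1.3]
width: -0.0002
```

```bash
python3 - <<'E'
from h import *
st();print(telemetry.sense()["q"].round(1))
E
```

```text
t 10.55 tub [-1.759e+02  1.000e-01  1.609e+02] F [ 1.8  1.4 -1.3] w -0.0 z [ 0.276 -0.    -0.961]
[-14.1   6.4 116.4   9.5  42.9  59.8]
```

Call:
play_rows(increments=[0,5,-4,0,0,0,0,-2,10,-6,0,0,0,0,-2,15,-8,0,0,0,0,-2,20,-8,0,0,0,0,-2,25,-8,0,0,0,0])

```text
clock: 11.05
ee_pos: [0.4674, -0.2624, 0.2314]
ee_rot: [[0.944, 0.177, 0.279], [0.17, -0.984, 0.049], [0.283, 0.001, -0.959]]
ft_force: [0.5, 0.1, 0.5]
width: -0.0
```

Call:
play_rows(increments=[0,3,0,0,0,0,0,0,3,0,0,0,0,0])

```text
clock: 11.25
ee_pos: [0.4739, -0.295, 0.2299]
ee_rot: [[0.945, 0.174, 0.278], [0.167, -0.985, 0.047], [0.282, 0.002, -0.959]]
ft_force: [0.5, 0.3, 0.1]
width: -0.0001
```

```bash
python3 - <<'E'
from h import *
st()
snap("scene","s12"); snap("top","t12")
s=np.load("pics/s12.npz")["im"]; t=np.load("pics/t12.npz")["im"]
cv2.imwrite("pics/c12.png",cv2.resize(s[150:250,320:420],None,fx=6,fy=6,interpolation=cv2.INTER_CUBIC)[:,:,::-1])
cv2.imwrite("pics/d12.png",cv2.resize(t[100:300,240:440],None,fx=3,fy=3,interpolation=cv2.INTER_CUBIC)[:,:,::-1])
X=np.load("pics/t12.npz"); de=X["de"]; m=np.zeros((400,640),np.uint8)
cv2.fillPoly(m,[np.array([[240+x/3,100+y/3] for x,y in[(165,190),(395,150),(430,315),(195,360)]],int)],1)
vv,uu=np.nonzero((m>0)&(de>0)); P=(pts("top",np.c_[uu,vv],de[vv,uu])-O)@TB
n=np.linalg.svd(P-P.mean(0),full_matrices=False)[2][2]; print("lid tilt",n*np.sign(n[2]),P.mean(0))
# predicted closed features
for nm,p in dict(tip=(-.0865,.066),bar=(-.080,.142),tab=(-.0845,.160),pivot=(-.085,.112)).items():
    q=proj("scene",W(p[0],0,p[1]))[0]; print(nm,q.round(1),"crop",((q-[320,150])*6).round(0))
a=np.load("pics/t0.npz")["im"] if 0 else np.load("pics/top0.npz")["im"]
d=cv2.absdiff(a,t).max(2); 
for nm,(x0,y0,x1,y1) in dict(mill=(245,165,278,210),egg=(257,214,283,240),shaker=(396,160,418,185),mug=(402,186,440,216)).items(): print(nm,d[y0:y1,x0:x1].mean().round(1))
E
```

```text
t 11.25 tub [-211.6 -263.1  229.9] F [0.5 0.3 0.1] w -0.0 z [ 0.282 -0.002 -0.959]
lid tilt [1.94526008e-03 5.18396284e-04 9.99997974e-01] [0.00266762 0.00015446 0.15318715]
tip [372.9 227.5] crop [317. 465.]
bar [371.9 191.9] crop [311. 251.]
tab [374.9 183.4] crop [329. 201.]
pivot [373.6 206.5] crop [321. 339.]
mill 5.7
egg 3.7
shaker 4.5
mug 3.6
```

View pics/c12.png

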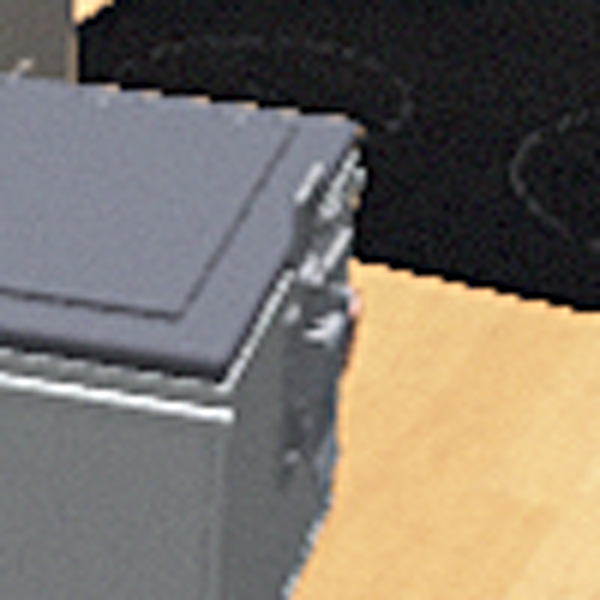

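View pics/d12.png

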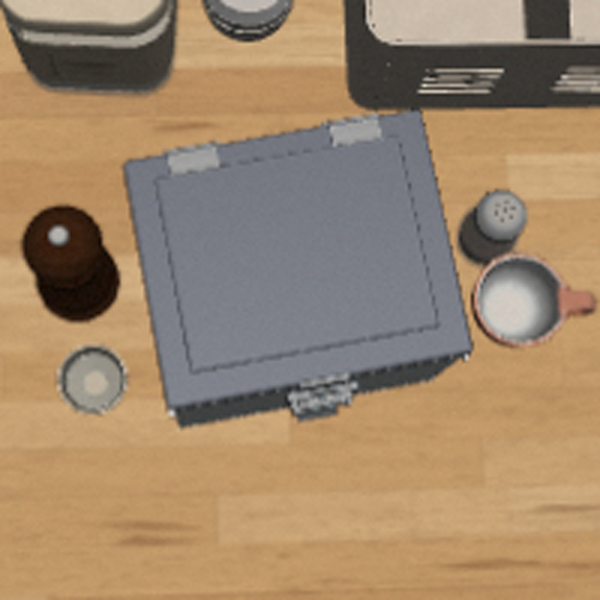

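```bash
python3 - <<'E'
from h import *
X=np.load("pics/t12.npz"); de=X["de"]
for v in range(228,241):
    P=[(toTub(pts("top",[[u,v]],[de[v,u]])[0])*1e3).round(0).astype(int) for u in (344,346,348)]
    print(v,[(p[0],p[2]) for p in P])
S=np.load("pics/s12.npz")["im"]; T=X["im"]
cv2.imwrite("pics/e12.png",np.hstack([cv2.resize(S[185:240,355:395],(400,550),interpolation=cv2.INTER_NEAREST),cv2.resize(T[215:245,330:365],(400,550),interpolation=cv2.INTER_NEAREST)])[:,:,::-1])
for q in (0,.12,.3):
    p=(-.085-.046*np.sin(q)-.0015*np.cos(q),.112-.046*np.cos(q)); print(q,[proj(n,[W(p[0],y,p[1]) for y in(.013,-.013)]).round(1).tolist() for n in("scene","top")])
E
```

```text
228 [(np.int64(-77), np.int64(167)), (np.int64(-77), np.int64(163)), (np.int64(-78), np.int64(160))]
229 [(np.int64(-77), np.int64(154)), (np.int64(-77), np.int64(145)), (np.int64(-78), np.int64(140))]
230 [(np.int64(-78), np.int64(143)), (np.int64(-79), np.int64(143)), (np.int64(-80), np.int64(144))]
231 [(np.int64(-80), np.int64(145)), (np.int64(-81), np.int64(150)), (np.int64(-82), np.int64(153))]
232 [(np.int64(-83), np.int64(157)), (np.int64(-84), np.int64(159)), (np.int64(-85), np.int64(162))]
233 [(np.int64(-85), np.int64(158)), (np.int64(-86), np.int64(159)), (np.int64(-85), np.int64(143))]
234 [(np.int64(-85), np.int64(144)), (np.int64(-86), np.int64(146)), (np.int64(-87), np.int64(145))]
235 [(np.int64(-87), np.int64(148)), (np.int64(-88), np.int64(141)), (np.int64(-86), np.int64(117))]
236 [(np.int64(-87), np.int64(115)), (np.int64(-87), np.int64(112)), (np.int64(-86), np.int64(90))]
237 [(np.int64(-86), np.int64(85)), (np.int64(-86), np.int64(75)), (np.int64(-87), np.int64(73))]
238 [(np.int64(-87), np.int64(71)), (np.int64(-88), np.int64(72)), (np.int64(-89), np.int64(74))]
239 [(np.int64(-89), np.int64(69)), (np.int64(-90), np.int64(66)), (np.int64(-90), np.int64(65))]
240 [(np.int64(-86), np.int64(2)), (np.int64(-87), np.int64(-1)), (np.int64(-88), np.int64(0))]
0 [[[371.5, 230.8], [374.2, 224.4]], [[338.8, 238.9], [351.8, 236.2]]]
0.12 [[[374.3, 231.1], [377.0, 224.7]], [[339.4, 241.6], [352.4, 239.0]]]
0.3 [[[378.5, 231.0], [381.1, 224.6]], [[340.3, 245.6], [353.4, 243.0]]]
```

View pics/e12.png

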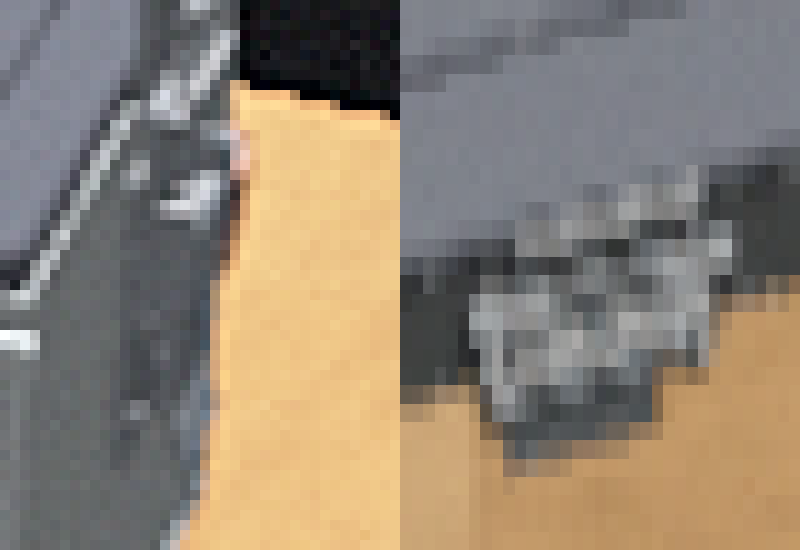

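The lever face is vertical at x = -86 to -87 mm from z = 112 down to 75 mm, and only the flared tip stands out to -90 mm. That means it's home. The lid tilt is 0.002 rad, the bar sits in the trough, and the arm is clear.

```bash
python3 -c "
from h import *
print(ticket.hand_in()); st()"
```

```text
the job is handed in; nothing more can be done
None
the job is handed in; nothing more can be done
```

The tub is shut and latched, and I handed the job in at about 11.3 s of the 46 s allowed. No verdict was reported.

**What I did:** I pressed the lid down with closed fingers onto its seal, where it measured about 0.028 rad. With the lever still raised at about 2.4 rad, I pushed the loop's tab inward over the keeper's lip. I then pressed the lever down, first with the tool vertical and then tilted about 28–30°, until it met a firm stop at about 19 N.

**Last checks:**
- **Lid:** its tilt is about 0.002 rad, so it is pulled tight.
- **Lever:** its face hangs vertical 86–87 mm out from the tub's centre, as expected at home, with only the flared tip at 90 mm.
- **Loop:** the bar looks seated in the keeper's trough. I judged this from the pictures and the tight lid, not from an exact measurement of the bar.
- **Things beside the tub:** the picture patches around the shaker, mug, mill and egg cup show no visible change from the start.
- **Arm:** it stands about 0.26 m to the side, touching nothing.

**What did not go as planned:** the 45° tilt I first asked for was out of reach and left the tool about 14 mm to one side. I corrected that and used the smaller tilt before pressing the lever further.

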